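# Prime the bench lubricator

## Task

Prime the hand lubricator on the worktop: with the fingertips press its black spring plunger all the way down and let it come right back up, again and again, until the steel indicator pin in the middle block has come fully out and its dark ring shows. Then push the shut-off lever, which points along the outlet pipe, a quarter turn round to its stop so that it points across the pipe, towards the robot's side, and leave the plunger up and the pin out. Nothing needs to be grasped or lifted: do not touch the pin itself, do not turn the lever before the pin is fully out, and leave the loose things around the pump where they are.

Things in the scene. Friction and masses are not known exactly. Their poses are not given: they have to be found in the camera images.
- pump: hand lubricator bolted to the worktop: steel base plate 100 x 250 x 10 mm; origin: centre of its underside. z up, y along the plate to the plunger end (robot's left), x away from the robot; turned up to 0.3 rad. Plunger axis at y = +75, pin axis y = -5, valve axis y = -85 mm (plunger and valve at x = 0). A 10 mm outlet pipe leaves the valve along -y at z = 34 mm, ending at y = -154 mm
- plunger (a joint): travel of the spring plunger, m: 0 = up, 0.028 = fully down (hard stop). The spring takes 5 N at first, 12 N at the bottom, up to 15 N with the pin's drag, and lifts it when let go. A full stroke moves the pin out about 11 mm, half on the way down, half on the way up; shorter strokes (under 22 mm) may gain nothing. Strokes after the pin is fully out do no harm
- plunger_top (a point): centre of the flat top of the plunger's black mushroom cap, 42 mm in diameter, 12 mm thick, on a 14 mm steel stem; 130 mm above the worktop when up, 102 mm when fully down. Below it a barrel 48 mm in diameter up to 80 mm and a nut up to 89 mm, on a body 66 x 62 mm
- pin (a joint): how far the indicator pin is out, m: 0 to 0.006 at the start, 0.053 when fully out (over 0.050 counts), which takes five full strokes. It stays where it is between strokes. Only the plunger moves it; it may not be touched
- pin_tip (a point): centre of the outer end of the steel indicator pin, 12 mm in diameter, lying level along the pump's x, 42 mm above the worktop; it comes out of the middle block along the pump's -x, at pump x = -41 mm less its travel. Block 75 x 40 mm, 62 mm high; its collar, 28 mm in diameter, ends at pump x = -38 mm. A 3 mm dark ring round the pin shows in front of the collar when fully out
- lever (a joint): angle of the flat shut-off lever about the upright valve axis, rad, clockwise seen from above: 0 = open, pointing along the outlet pipe (the pump's -y); 1.571 = shut, at its stop, pointing along the pump's -x. Starts between 0 and 0.2. Needs about 2 N at its black end and stays where it is left
- lever_tip (a point): end of the lever, 72 mm from the valve axis, at mid thickness, 95 mm above the worktop. The black end grip is 34 mm long, 17 mm wide and 14 mm thick; the steel bar is 13 mm wide
- lever_hub (a point): point on the valve axis in the lever's mid plane, 95 mm above the worktop; hub 24 mm in diameter, its top screw ends 105 mm above the worktop; valve body below it 34 mm in diameter
- screwdriver: bystander: yellow-handled screwdriver, 197 mm long, 29 mm wide, 26 mm high, lying loose behind the pump; origin: centre of its underside
- glue_bottle: bystander: small glue bottle with a yellow cap, 38 mm in diameter, 119 mm high, standing loose beside the plunger end; origin: centre of its underside
- eraser: bystander: eraser, 23 x 44 x 12 mm, lying loose behind the valve end; origin: centre of its underside

How it is judged (in metres and radians):
On the way:
1. the pin is pumped fully out, the lever still open and the plunger back up (value of joint pin above 0.05 m and value of joint lever below 0.4 rad and value of joint plunger below 0.004 m), for 0.1 s.
At the end, for the whole second after the job is handed in: The pin is out by more than 50 mm, the lever is within 0.15 rad of its shut stop, the plunger is back up within 4 mm, and the screwdriver, bottle and eraser are within 20 mm of where they were (value of joint pin above 0.05 m and value of joint lever above 1.42 rad and value of joint plunger below 0.004 m and distance of each of screwdriver, glue_bottle, eraser from where it was at the start of the episode below 0.02 m); the robot touches nothing.
It fails at once if the pin is touched (contact force between any of the fingers, the arm and pin above 0.5 N).
It fails at once if the lever is turned more than 0.4 rad before the pin is fully out (value of joint lever above 0.4 rad and not (value of joint pin above 0.05 m)).
It fails at once if a loose thing is moved by more than 20 mm, lifted or tipped (distance of any of screwdriver, glue_bottle, eraser from where it was at the start of the episode above 0.02 m or angle between glue_bottle's own z axis and vertical above 0.4 rad).
It also fails if it takes over 58 s, if anything falls off the work surface, if the arm or the gripper's body presses on something with over 40 N, if the wrist force passes 120 N, or if a joint passes its speed limit or range.

## Robot

A 6-joint arm with a two-finger parallel gripper is mounted at the origin on a cart in front of the work surface, level with it; the furniture and walls round the work are solid. World frame = base frame: x ahead of the robot, y to its left, z up, the work surface at z = 0. Lengths are in mm, angles in rad, forces in N, time in s.
With the tool pointing down it reaches from about 400 to 825 mm from the base axis. Payload 7 kg.
Tool frame: the origin (TCP) lies at the very end of the fingers, on their centre line; the grasp point (between the pads) lies 19 mm behind it; z points along the fingers, y is the line along which they close (so a half turn about z gives the same grasp; the last joint's range is limited). The gripper opens to 88 mm and grips with 3 to 60 N. Pads are 19 mm wide; open, the fingers measure 130 mm over their backs; the gripper's body (78 mm by 193 mm) begins 47 mm behind the grasp point.
Start: joints at [-1.055, 0.359, 0.012, 0, -1.224, -0.288], TCP at [152.413, -657.545, 226.561] pointing down, gripper open.
Joint ranges: [-3.07, 3.07], [-1.43, 2.12], [-1.02, 1.25], [-3.03, 1.67], [-3.05, -0], [-3.03, 3.03]. Speed limits (rad/s): [2.39, 2.39, 3.01, 3.14, 3.14, 3.14].

## Interface

Orientations are given as a unit quaternion [x, y, z, w].
In Python, from plant import bot gives the robot as it stands. Calls block until the motion is done:
- bot.move_ptp(position, orientation): joint-space move of the TCP to a pose.
- bot.line_to(position, velocity=150, ori=None): straight line of the TCP; ori=None keeps the orientation; velocity is the mean speed in mm/s.
- bot.move_joints(angles): joint-space move.
- bot.move_gripper(opening, force=None): finger opening in mm; force is the grip in N (None keeps the last); returns when the fingers have stopped.
- bot.pause(seconds).
- bot.solve_ik(position, orientation): joint angles nearest the present ones, or None.
- bot.read_state(): the state.
- bot.camera(name): name is "scene" or "top" or "wrist"; returns the picture (420x560x3 uint8, red, green, blue); there is no depth.
- bot.get_calibration(name): a dict with "fx", "fy", "cx", "cy" (pixels), "distortion" ([k1, k2, p1, p2, k3] as OpenCV has them; the pictures are not rectified), "view" (4x4, takes a point from world to camera coordinates); the wrist camera has in their place "T_tool_cam" (4x4, takes a point from camera to tool coordinates, whose origin is the TCP and whose axes are the flange's). Camera axes: x right, y up, looking along -z (the intrinsics and any distortion apply to the point x, -y, -z); pixel columns grow to the right and rows downward; lengths in mm; the calibration is good to about 2 mm. A picture is of the moment at which its call begins: read the wrist's pose just before it. get_calibration takes no time and is no camera call.
A pose or a line that the arm cannot do raises bot.Unreachable and nothing moves.
- bot.close_job(): hands the job in; it is judged then, once.
The state is a dict: "t": time; "joint_pos": joint angles; "qvel": joint speeds; "tau": joint torques, N m; "tcp_pos": TCP position; "eef_rot": TCP orientation; "contact_force": force on the tool from outside, world axes, zero at the start; "moment": the same for the moment, N m; "width": finger opening in mm; "finger_force": force on a finger pad.
Only numpy, scipy, OpenCV 4.12 (cv2) and the standard library are available. Lean on these libraries where they do the work, as an engineer would, in place of code of your own. Each camera call takes 0.05 s, during which the arm holds its last target. There are 200 camera calls.

## Working session

There is one attempt and no reset: what is moved stays moved. The work goes in short steps, each a Python script; the robot and the scene stay as the last script left them, time stands still between calls to the robot, and variables do not carry over. Pictures are saved under pics/ and viewed, at most 10 in all, crops included, and the job is handed in when it is done.

```bash
ls; mkdir -p pics
python3 - <<'E'
from plant import bot
import cv2,numpy as np
for n in("scene","top"):
    cv2.imwrite(f"pics/{n}0.png",bot.camera(n)[:,:,::-1])
    print(n,bot.get_calibration(n))
print(bot.get_calibration("wrist"))
s=bot.read_state();print(s)
E
```

```text
pics
scene {'fx': 524.2884002127257, 'fy': 524.2884002127257, 'cx': 276.836265103438, 'cy': 209.89048428350827, 'distortion': array([-0.17077965,  0.        ,  0.        ,  0.        ,  0.        ]), 'view': array([[ 9.90218012e-01,  1.39485831e-01, -3.46284582e-03,
        -6.67137870e+02],
       [-9.49738855e-02,  6.91991237e-01,  7.15631252e-01,
        -7.42333934e+00],
       [ 1.02216679e-01, -7.08302076e-01,  6.98469699e-01,
        -1.04260182e+03],
       [ 0.00000000e+00,  0.00000000e+00,  0.00000000e+00,
         1.00000000e+00]])}
top {'fx': 463.71836930202016, 'fy': 463.71836930202016, 'cx': 278.1752158103639, 'cy': 217.4011980634095, 'distortion': array([-0.04384933,  0.        ,  0.        ,  0.        ,  0.        ]), 'view': array([[-3.08640849e-03, -9.99988708e-01,  3.61347779e-03,
        -1.99630463e+00],
       [ 9.95671139e-01, -2.73736569e-03,  9.29058104e-02,
        -6.78350199e+02],
       [-9.28948700e-02,  3.88458083e-03,  9.95668345e-01,
        -1.02361565e+03],
       [ 0.00000000e+00,  0.00000000e+00,  0.00000000e+00,
         1.00000000e+00]])}
{'fx'
[... 534 characters left out ...]
00]])}
{'t': 0.1, 'joint_pos': array([-1.05487634e+00,  3.59260183e-01,  1.11437620e-02, -2.70727001e-04,
       -1.22409440e+00, -2.88150307e-01]), 'qvel': array([-0.0002846 , -0.00295042,  0.00230227,  0.00272727, -0.00032788,
        0.00107948]), 'tau': array([-1.80111580e-03, -5.84161270e+01,  2.93752635e+01,  7.01556846e+00,
        1.02214603e-02, -5.90056379e-05]), 'tcp_pos': array([ 152.31365779, -657.14358926,  225.75588674]), 'eef_rot': array([-1.13593008e-01,  9.93527107e-01,  7.00659322e-04, -1.59612234e-04]), 'contact_force': array([ 0.38268393, -0.01193272,  0.24446429]), 'moment': array([-0.01383385, -0.04184157,  0.02825214]), 'finger_force': 0.0, 'width': 87.57249582039262}
```

View pics/top0.png

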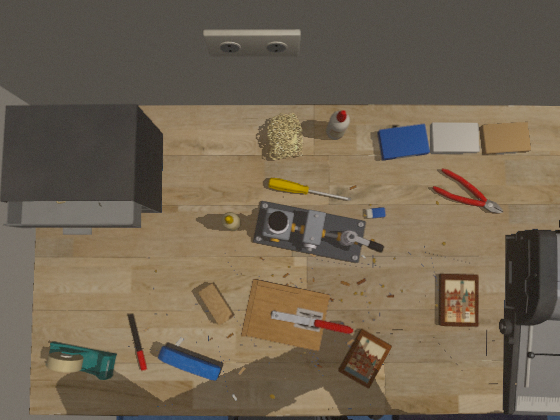

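View pics/scene0.png

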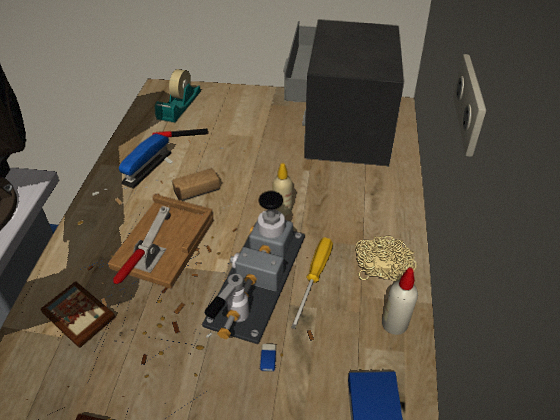

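The top view shows the plunger cap at about (278,222), the hub at (350,238), the lever end at (382,246) and the bottle at (231,221). I'll fit the pump's pose from these and check it with an overlay.

```bash
cat > h.py <<'E'
import numpy as np,cv2
from plant import bot
def ray(name,px):
    c=bot.get_calibration(name);K=np.array([[c['fx'],0,c['cx']],[0,c['fy'],c['cy']],[0,0,1]])
    u=cv2.undistortPoints(np.array([[px]],float),K,c['distortion'])[0,0]
    V=c['view'];R=V[:3,:3];return -R.T@V[:3,3],R.T@np.array([u[0],-u[1],-1])
def at_z(name,px,z):
    o,d=ray(name,px);return o+d*(z-o[2])/d[2]
def proj(name,P,T=None):
    c=bot.get_calibration(name);K=np.array([[c['fx'],0,c['cx']],[0,c['fy'],c['cy']],[0,0,1]])
    V=c['view'] if T is None else np.linalg.inv(T@c['T_tool_cam'])
    p=np.atleast_2d(P)@V[:3,:3].T+V[:3,3];p=p*[1,-1,-1]
    return cv2.projectPoints(p,np.zeros(3),np.zeros(3),K,c['distortion'])[0][:,0]
E
python3 - <<'E'
from h import *
a=at_z("top",(278,222),130);b=at_z("top",(350,238),105);t=at_z("top",(382,246),95)
print(a,b,t,np.linalg.norm(a[:2]-b[:2]),np.linalg.norm(t[:2]-b[:2]))
y=(a-b)[:2];y/=np.linalg.norm(y);x=np.array([y[1],-y[0]]);o=(a+b)[:2]/2+5*y
print("o",o,"yaw",np.arctan2(-y[0],y[1]),"bottle",at_z("top",(231,221),110))
W=lambda P:np.array([[*(o+x*p[0]+y*p[1]),p[2]] for p in P])
P=W([(0,75,130),(0,-85,105),(50,125,10),(50,-125,10),(-50,-125,10),(-50,125,10),(-41,-5,42),(0,-154,34)])
P=np.vstack([P,t])
for n,(u,v,w,h) in {"top":(200,160,240,130),"scene":(180,160,180,190)}.items():
    im=cv2.imread(f"pics/{n}0.png");s=3 if n=="scene" else 3
    im=cv2.resize(im[v:v+h,u:u+w],None,fx=s,fy=s,interpolation=cv2.INTER_CUBIC)
    for q in proj(n,P): cv2.drawMarker(im,tuple(int(k) for k in (q-[u,v]+.5)*s),(0,255,0),0,14,1)
    cv2.imwrite(f"pics/{n}1.png",im)
E
```

```text
[659.6435404   -3.20149305 130.        ] [ 627.39484201 -155.20238496  105.        ] [ 610.55889602 -224.96637144   95.        ] 155.38420025810495 71.76672548412797
o [644.55689962 -74.31080813] yaw -0.2090612511716263 bottle [663.69226035  95.62642277 110.        ]
```

View pics/top1.png

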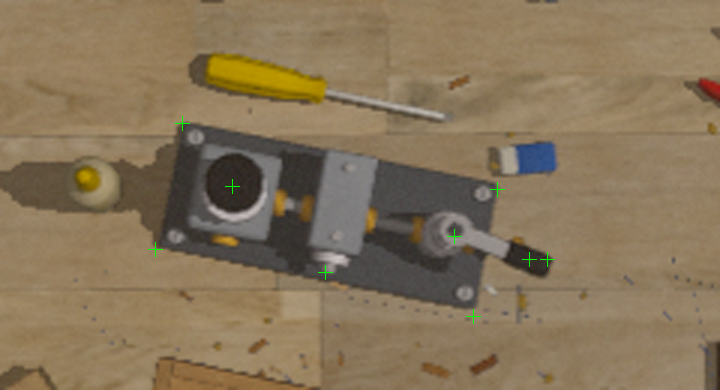

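View pics/scene1.png

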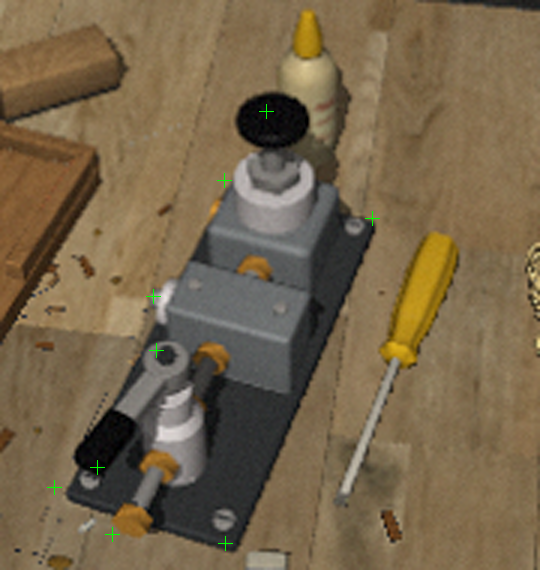

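The fit is close in both views. The scene view is a few px off, so I'll refine it with least squares on the plate corners, cap, hub and lever tip.

Run:
```python
from h import *
from scipy.optimize import least_squares
L=np.array([(50,125,10),(50,-125,10),(-50,-125,10),(-50,125,10),(0,75,130),(0,-85,105)],float)
top=np.array([(185,123),(497,182),(474,308),(160,247),(235,185),(455,232),(547,268)])/3+[200,160]
sc=np.array([(375,220),(237,550),(68,493),(273,118),(167,355),(84,460)])/3+[180,160]
def W(p,P):
    c,s=np.cos(p[2]),np.sin(p[2]);P=np.atleast_2d(P)
    return np.c_[p[0]+c*P[:,0]-s*P[:,1],p[1]+s*P[:,0]+c*P[:,1],P[:,2]]
def r(p,o=(1,1)):
    A=np.vstack([L,(-72*np.sin(p[3]),-85-72*np.cos(p[3]),95)])
    e=[]
    if o[0]:e.append(proj("top",W(p,A))-top)
    if o[1]:e.append(proj("scene",W(p,A[[0,1,2,4,5,6]]))-sc)
    return np.vstack(e).ravel()
for o in((1,1),(1,0),(0,1)):
    f=least_squares(lambda p:r(p,o),[645,-74,-.2,.1]);print(o,f.x.round(3),np.round(f.fun,1))
    if o==(1,1): np.save("pose.npy",f.x);print(W(f.x,[(0,75,130),(0,-85,95),(-41,-5,42)]))
print(at_z("top",(231,221),110),at_z("scene",(283,166),115))
```

```text
(1, 1) [ 6.48945e+02 -7.66630e+01 -1.91000e-01  2.32000e-01] [-1.  -1.2  0.6 -0.9  0.9 -0.5 -0.9 -0.4 -0.4 -1.4  0.6 -1.9  0.1  0.1
 -0.3 -0.4 -0.2 -1.2 -1.6  0.2 -0.9 -1.6 -0.5 -0.3 -1.   1.8]
[[ 663.15852313   -3.02246666  130.        ]
 [ 632.83610924 -160.12291611   95.        ]
 [ 607.74032602  -73.80257282   42.        ]]
(1, 0) [ 6.46642e+02 -7.65290e+01 -1.95000e-01  1.92000e-01] [-0.9 -0.4  0.6  0.3  0.7  0.7 -1.   0.4 -0.5 -0.4  0.5 -0.7  0.5  0.2]
(0, 1) [ 6.50585e+02 -7.69570e+01 -1.93000e-01  2.52000e-01] [ 0.7 -0.1  0.6 -0.9 -0.7  0.4  0.1 -1.4  0.4 -0.1 -0.9  1.5]
[663.69226035  95.62642277 110.        ] [671.39759278 100.84033616 115.        ]
```

```bash
cat >> h.py <<'E'
from scipy.spatial.transform import Rotation as Rn
p=np.load("pose.npy")
def W(x,y,z):
    c,s=np.cos(p[2]),np.sin(p[2]);return np.array([p[0]+c*x-s*y,p[1]+s*x+c*y,z])
def ori(phi): return (Rn.from_euler('z',phi)*Rn.from_matrix(np.diag([-1.,1,-1]))).as_quat()
def st(m=""):
    s=bot.read_state();print(m,round(s['t'],2),s['tcp_pos'].round(1),s['contact_force'].round(1),round(s['width'],1));return s
def wrist(f):
    s=bot.read_state();T=np.eye(4);T[:3,:3]=Rn.from_quat(s['eef_rot']).as_matrix();T[:3,3]=s['tcp_pos']
    im=bot.camera("wrist");cv2.imwrite(f,im[:,:,::-1]);return T
E
python3 - <<'E'
from h import *
bot.move_gripper(0)
bot.move_ptp(W(0,75,170),ori(p[2]));st()
T=wrist("pics/w0.png");print(proj("wrist",[W(0,75,130),W(0,-85,105),W(-41,-5,42)],T))
bot.line_to(W(0,75,134),100);st()
for z in (126,116,108,104,102.5):
    bot.line_to(W(0,75,z),60);st(z)
bot.line_to(W(0,75,136),100);st()
cv2.imwrite("pics/s2.png",bot.camera("scene")[:,:,::-1])
E
```

```text
4.45 [663.2  -3.8 170.1] [-0.3 -0.7 -1.2] 0.3
[[277.86326813 238.19874873]
 [ 59.83084096 225.08380289]
 [184.98262435 157.31282868]]
 5.01 [663.3  -3.3 134. ] [ 0.3 -0.2  0.4] 0.8
126 5.29 [664.6  -2.9 127.3] [ 2.3 -0.8  5. ] 0.4
116 5.61 [664.7  -3.  117.7] [ 1.4 -1.   7.6] 0.5
108 5.89 [664.7  -2.9 110. ] [ 1.2 -1.1  9.7] 0.4
104 6.14 [664.6  -3.  106.3] [ 0.2 -0.4 10.5] 0.2
102.5 6.39 [664.7  -2.9 104.9] [-0.4  0.4 10.1] 0.8
 6.88 [662.6  -2.9 135.5] [-0.5 -0.3 -0.2] 0.3
```

View pics/w0.png

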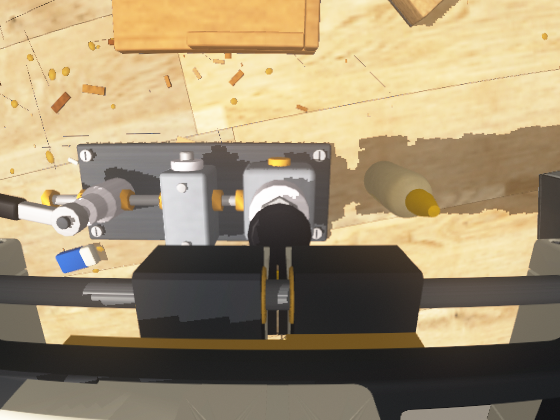

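The wrist view shows the closed fingertips over the cap (280,230) and the hub at (66,222), predicted (60,225), so the pose is good. The arm sags about 2.5 mm under load, so I'll command deeper and run the strokes while watching the force.

Run:
```python
from h import *
for i in range(6):
    bot.line_to(W(0,75,99),80)
    for z in (97.5,96,94.5):
        s=bot.read_state()
        if s['contact_force'][2]>20: break
        bot.line_to(W(0,75,z),60)
    s=st(f"down{i}")
    bot.line_to(W(0,75,134),100);bot.pause(.15);st("up")
bot.line_to(W(0,75,175),150)
bot.move_ptp(W(0,-70,175),ori(p[2]));st()
T=wrist("pics/w1.png");print(proj("wrist",[W(-94,-5,42),W(0,-85,105)],T))
```

```text
down0 7.53 [663.5  -3.1 102.2] [-11.5   2.5  27. ] 0.4
up 8.18 [662.4  -3.1 132.5] [ 0.1 -0.4 -0.4] 0.7
down1 8.77 [663.6  -3.1 102.2] [-8.8  1.7 24.4] 0.4
up 9.42 [662.4  -3.1 132.6] [ 0.9 -0.2  0.1] 0.6
down2 10.0 [663.6  -3.1 102.2] [-9.3  2.  23.4] 0.5
up 10.65 [662.5  -3.1 132.6] [-0.3  0.6  0.6] 0.3
down3 11.23 [663.6  -3.1 102.2] [-9.5  2.1 23.1] 0.3
up 11.88 [662.5  -3.1 132.5] [-0.7 -0.1  0.6] 0.4
down4 12.47 [663.6  -3.1 102.2] [-9.2  1.8 23.1] 0.4
up 13.12 [662.4  -3.1 132.5] [-0.4  0.2  0.2] 0.2
down5 13.7 [663.6  -3.1 102.2] [-9.7  1.8 23.4] 0.5
up 14.35 [662.4  -3.1 132.5] [ 0.7  0.5 -0.8] 0.3
 15.41 [ 635.  -146.3  174.1] [ 0.4  0.4 -0.4] 0.5
[[355.62059592  94.41252947]
 [257.35350878 224.98125072]]
```

View pics/w1.png

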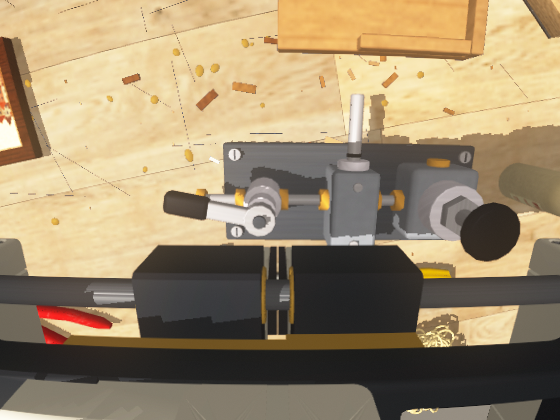

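The pin is out: its tip is at (356,95), as predicted for 53 mm, the dark ring shows at (355,153), and the cap is up. Now the lever, with the tool turning along with it.

```bash
cat >> h.py <<'E'
def lev(th,off,z,r=57):
    "tool centre behind the lever by off (mm), lever angle th"
    s,c=np.sin(th),np.cos(th)
    return W(-s*r+c*off,-85-c*r-s*off,z)
E
python3 - <<'E'
from h import *
bot.move_ptp(lev(.15,42,175),ori(p[2]-.15))
bot.line_to(lev(.15,42,84),120);st("down")
bot.line_to(lev(.15,22,84),80);st()
for th in np.arange(.3,1.58,.16):
    bot.line_to(lev(th,18,84),100,ori=ori(p[2]-th));s=st(round(th,2))
    if np.linalg.norm(s['contact_force'])>15: break
for k in range(6):
    if np.linalg.norm(s['contact_force'][:2])>9: break
    th+=.03;bot.line_to(lev(th,18,84),60,ori=ori(p[2]-min(th,1.57)));s=st(round(th,2))
bot.line_to(lev(1.5,45,84),80);bot.line_to(lev(1.5,45,180),150);s=st()
cv2.imwrite("pics/s3.png",cv2.resize(bot.camera("scene")[:,:,::-1][150:350,160:360],None,fx=2.8,fy=2.8))
T=wrist("pics/w2.png")
E
```

```text
down 16.8 [ 654.1 -227.8   84.9] [ 0.9  0.1 -0.1] 0.8
 17.2 [ 634.9 -221.3   85. ] [0.5 0.1 0.7] 0.3
0.3 17.5 [ 622.3 -219.    84.4] [0.4 0.6 0. ] 0.5
0.46 17.81 [ 613.1 -216.5   84.1] [ 0.5 -0.6 -0.4] 0.9
0.62 18.12 [ 604.3 -212.5   84. ] [ 0.1 -0.   0.4] 0.2
0.78 18.43 [ 596.2 -207.2   84. ] [ 0.5 -1.8 -0.6] 0.4
0.94 18.73 [ 589.1 -200.7   84. ] [-0.1  0.1  0.1] 0.6
1.1 19.04 [ 583.1 -193.3   84. ] [ 0.2 -0.4  0.2] 0.3Traceback (most recent call last):
  File "<stdin>", line 6, in <module>
plant.Unreachable: the arm cannot follow that straight line within its joint ranges
```

Run:
```python
from h import *
s=st();print(s['joint_pos'].round(2))
cv2.imwrite("pics/s3.png",cv2.resize(bot.camera("scene")[:,:,::-1][150:350,160:360],None,fx=2.8,fy=2.8))
```

```text
19.04 [ 583.1 -193.3   84. ] [ 0.2 -0.4  0.2] 0.3
[-0.    0.38 -0.3  -0.   -0.88 -2.85]
```

View pics/s3.png

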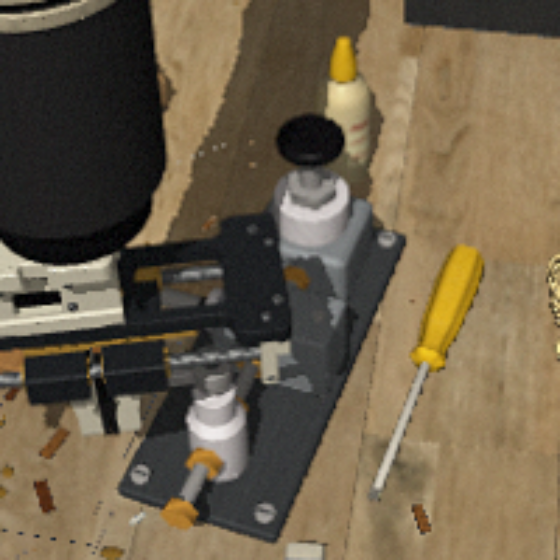

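The scene view shows the lever turned out of its old place, hidden behind the gripper, and the plunger up. Joint 6 is near its range limit, so I'll finish the push with the orientation fixed.

Run:
```python
from h import *
for th in np.arange(1.16,1.75,.06):
    bot.line_to(lev(th,18,84,54),50);s=st(round(th,2))
    if np.linalg.norm(s['contact_force'][:2])>8: break
bot.line_to(lev(1.5,45,84),80);bot.line_to(lev(1.5,45,180),150)
bot.move_ptp(W(60,-120,200),ori(p[2]));st()
T=wrist("pics/w2.png");print(proj("wrist",[W(-72,-85,95),W(0,-85,95)],T))
```

```text
1.16 19.34 [ 583.7 -189.7   83.8] [-2.4 -2.8  0.3] 0.4
1.22 19.59 [ 582.4 -186.4   83.9] [ 0.4 -3.  -1.4] 0.4
1.28 19.84 [ 581.2 -183.2   84.1] [-0.  -1.6 -0.4] 0.4
1.34 20.09 [ 579.8 -180.1   84.2] [ 0.8 -0.9 -0.1] 0.4
1.4 20.34 [ 578.4 -176.9   84.1] [ 0.4 -1.6  0.8] 0.5
1.46 20.59 [ 577.7 -174.1   84.1] [ 2.  -4.2 -0.6] 0.4
1.52 20.84 [ 577.7 -173.2   84.4] [  5.8 -19.2  -4.8] 0.2
 23.17 [ 684.5 -205.8  198.9] [-0.2  0.4 -0.3] 0.3
[[324.59855429  37.9464677 ]
 [321.90601236 137.32690796]]
```

View pics/w2.png

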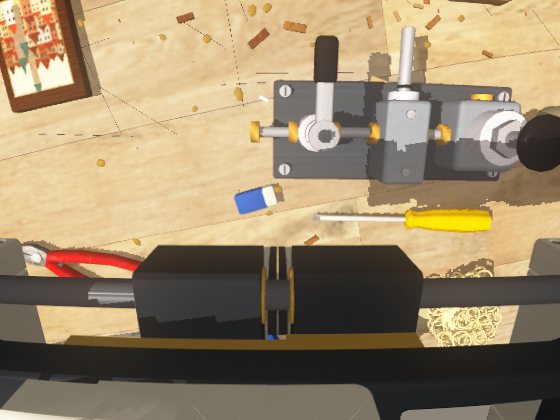

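The lever points across the pipe, with its tip at (326,37), predicted (325,38). It met its stop at 19 N. The pin is out with its ring showing, the cap is up, and the loose things are in place.

```bash
python3 -c "
from plant import bot
print(bot.close_job())"
```

```text
the job is handed in; nothing more can be done
None
```

The job is handed in (verdict not shown): the last picture, before hand-in, shows the pin fully out with its ring visible, the lever at its shut stop, the plunger up and the loose things in place.

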